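# Laundry counter: put the square jar in its pocket and open it

### The job

Put the white square jar back in its own pocket of the wooden jar rack, the large square pocket (its label shows the large square), pushed fully home with the lid still done up, so that the pocket keeps the jar from turning. Then unscrew the tight lid anticlockwise, stop turning as soon as the threads let go, lift it straight up and finish while holding the lid level in the gripper just above the open jar, its lower edge about 2 cm clear of the mouth, with the jar still fully home in its pocket. Leave everything else on the counter where it is.

Things in the scene. Friction and masses are not known exactly. Their poses are not given: they have to be found in the camera images.
- jar_center (a point): centre of the white square jar (about 0.4 kg) without its lid: body 64 by 64 mm, 74 mm tall, round 44 mm neck up to the mouth at 96 mm; this point is on its axis, 48 mm above the underside. z up, x and y square to its sides (a quarter turn makes no difference to the fit). It starts standing on the counter at any yaw; standing free it would turn along with the lid.
- lid_center (a point): centre of the jar's round grey ribbed screw lid, 60 mm across, 30 mm tall, 40 g; 15 mm above its lower edge. Done up, its lower edge is 80 mm and its top 110 mm above the jar's underside (6 mm gap to the square body below it) and its axes are parallel to the jar's. The jar can be carried by it. Tight: it takes 0.5 to 1 N m to turn, so grip firmly (60 N or more).
- jar_mouth (a point): centre of the jar's mouth, 48 mm above the jar's centre. Threads: three lugs and a springy seal. Turned anticlockwise seen from above, the lid rises 2.5 mm and the threads let go after 56 degrees relative to the jar (up to 8 more at the wrist, the jar's play in its pocket); a stop blocks it at 90; about 75 is right. Only then does it lift straight off; before, it pulls the jar along.
- big_mouth (a point): centre of the mouth of the large square pocket, the jar's own, 48 mm above the counter, level with its wooden block's top: 68 by 68 mm (2 mm play a side), 34 mm deep, rim chamfered by 4 mm; z up, x and y square to its sides. Jar fully home: jar's centre 14 mm above this point. Three fixed blocks, 125 by 104 mm, stand in a row, in any order; a label plate lies on each, on the robot's side of the hole.
- round_mouth (a point): centre of the mouth of the round pocket, 70 mm across (label: a ring), which belongs to the round jar; empty; leave it so
- small_mouth (a point): centre of the mouth of the small square pocket, 48 mm wide (label: the small square), with the small tub in it
- tub: small square tub, 44 mm wide, 72 mm tall, standing in the small square pocket; origin under its centre
- round_jar: round closed jar, 66 mm across, 88 mm tall, standing on the counter; origin under its centre
- spray_tin: slim round metal spray tin, 54 mm across, 146 mm tall, standing on the counter; origin under its centre
- scrub_brush: wooden scrubbing brush, 150 by 52 by 38 mm, lying on its bristles; origin under its centre, x along it
- clothes_peg: one wooden clothes peg, 78 by 14 by 11 mm, lying on the counter; origin under its centre, x along it
- scoop: small white measuring scoop: cup 46 mm across, 34 mm tall, with a flat handle 75 mm long towards its -x; origin under the cup's centre
- lint_roller: lint roller lying down: paper roll 48 mm across and 100 mm long (x 0 to 100 mm), handle towards its -x to x = -117 mm; origin on the counter under the end of the roll next to the handle
Things that resemble listed ones, but are neither listed nor needed, are in the scene too. What is shaped like the part that bears lid_center but green, pink or red is not meant.

How it is judged:
On the way, in this order (a step that is already met when the one before it is completed fails the run):
1. the square jar is fully home in the large square pocket with its lid still done up (horizontal distance between jar_center and big_mouth below 0.007 m and z of jar_center in the frame of big_mouth between 0.008 and 0.018 m and angle between jar_center's own z axis and vertical below 0.07 rad and angle between the x axis of lid_center and the x axis of jar_center, either way round below 0.25 rad and z of lid_center in the frame of jar_center below 0.051 m), for 0.2 s.
2. the lid is unscrewed until the threads let go, the jar still home in the pocket (horizontal distance between jar_center and big_mouth below 0.007 m and z of jar_center in the frame of big_mouth between 0.008 and 0.018 m and angle between jar_center's own z axis and vertical below 0.07 rad and angle between the x axis of lid_center and the x axis of jar_center, either way round above 0.9 rad), for 0.1 s.
At the end, for the whole second after the job is handed in: Jar home in the large square pocket (7 mm, underside within 4 mm of the floor, tilt under 4 degrees). Lid held still by the fingers, touching nothing else: lower edge 3 to 47 mm above the mouth, within 20 mm of the jar's axis, tilt under 11 degrees, turned 52 to 128 degrees from closed (all of step 2 and z of lid_center in the frame of jar_center between 0.066 and 0.11 m and horizontal distance between lid_center and jar_center below 0.02 m and angle between lid_center's own z axis and vertical below 0.2 rad and contact force between the fingers and lid above 2 N and contact force between lid and jar below 0.1 N and linear speed of lid below 0.03 m/s); the arm keeps its last pose, push and grip.
It fails at once if the jar is tipped over (more than 35 degrees) (angle between jar_center's own z axis and vertical above 0.6 rad).
It fails at once if another thing on the counter or in the rack is moved by more than 3 cm or knocked over (distance of any of tub, round_jar, spray_tin, scrub_brush, clothes_peg, scoop, lint_roller from where it was at the start of the episode above 0.03 m or angle between any of tub, round_jar, spray_tin's own z axis and vertical above 0.5 rad).
It also fails if it takes over 53 s, if anything falls off the work surface, if the arm or the gripper's body presses on something with over 40 N, if the wrist force passes 120 N, or if a joint passes its speed limit or range.

### The arm

A 6-joint arm with a two-finger parallel gripper is mounted at the origin on the work surface. World frame = base frame: x ahead of the robot, y to its left, z up, the work surface at z = 0. Lengths are in m, angles in rad, forces in N, time in s.
With the tool pointing down it reaches from about 0.425 to 0.95 m from the base axis. Payload 3.5 kg.
Tool frame: the origin (TCP) lies midway between the tips of the shut fingers; the grasp point (between the pads) lies behind it (arm.grip_point_offset is the z of the grasp point in the tool frame, in m); z points along the fingers, y is the line along which they close (so a half turn about z gives the same grasp; the last joint's range is limited). The gripper opens to 85 mm and grips with 20 to 120 N. Pads are 22 mm wide; open, the fingers measure 114 mm over their backs; the gripper's body (76 mm by 85 mm) begins 54 mm behind the grasp point. The pads swing forward as they close: fully open they stand 13 mm farther back than shut.
Start: joints at [0.952, 0.286, 1.577, -0, 1.279, -0.15], TCP at [0.305, 0.602, 0.231] pointing down, gripper open.
Joint ranges: [-2.77, 2.77], [-0.9, 2.22], [0.21, 2.48], [-1.53, 4.67], [0.24, 2.81], [-2.84, 2.84]. Speed limits (rad/s): [2.79, 2.79, 3.14, 3.14, 3.14, 3.14].

### API

Orientations are given as a rotation vector (axis times angle).
In Python, from bench import telemetry, cams, arm gives the robot as it stands.
- The arm moves only by the shell command python3 -m jog 'ROWS' [OPENING]. ROWS is JSON, a list of rows, each a list of 4 numbers: the shift along the tool's x, y, z as a fraction of full scale, then the turn about the tool's z as a fraction of full scale. In form: [[dx, dy, dz, spin], ...]. A call has exactly 5 rows; each row is the pose to reach, as a shift and turn from the pose commanded when the call began, along the tool's axes at that moment; what a row does not reach only later rows make up. Full scale, the value 1, is 1000 mm for a shift and 1.5 rad for a turn. A row lasts 1/10 s, in which the tool goes at most 50 mm and 8.59 degrees, less where a joint would pass 70% of its speed; a pose out of reach is approached as far as the arm can. A call with a number of a shift or a turn outside -1 to 1 is refused whole. A call with a gripper value outside its range is refused whole. OPENING is the closure, from -1 (fully open) to 1 (shut), set as the call begins (- or left out, the last holds). The fingers move at their own pace and stop on an object; the grip force is fixed at half the most. Time passes only in rows, so rows that repeat a pose let the fingers close, or fill a call up. It gives the time, the measured TCP pose, the force, the opening and the grip force at its end, in the units of the state.
- telemetry.sense(): the state, without advancing time (a new reading comes with each control period).
- cams.read_camera(name): name is "side" or "top"; returns a dict with "pixels" (420x560x3 uint8, red, green, blue), "depth" (420x560 float32, m along the optical axis (not along the pixel's ray), 0 where there is no reading), "fx", "fy", "cx", "cy" (pixels), "k1" (the pictures are not rectified: a ray, as slopes to the right and down, at radius r is drawn at 1 + k1 r^2 times it, then the intrinsics apply), "eye" and "rotation" of the camera in the world. Camera axes: x right, y down, z forward; pixel columns grow to the right and rows downward; lengths in m; the calibration is good to about 2 mm. A picture is of the moment at which its call begins.
- arm.sign_off(): hands the job in; it is judged then, once.
The state is a dict: "t": time; "qpos": joint angles; "qd": joint speeds; "joint_efforts": joint torques, N m; "tcp_pos": TCP position; "ee_rot": TCP orientation; "ft_force": force on the tool from outside, world axes, zero at the start; "wrist_torque": the same for the moment, N m; "grip_width": opening from 0.0 (shut) to 1.0 (fully open); "grip_force": force on a finger pad.
Only numpy, scipy, OpenCV 4.12 (cv2) and the standard library are available. Lean on these libraries where they do the work, as an engineer would, in place of code of your own. Each camera call takes 0.05 s, during which the arm holds its last target. There are 200 camera calls.

## Working session

There is one attempt and no reset: what is moved stays moved. The work goes in short steps, Python scripts to look and compute and a shell command to move; the robot and the scene stay as the last step left them, time stands still between calls to the robot, and variables do not carry over. Pictures are saved under pics/ and viewed, at most 10 in all, crops included, and the job is handed in when it is done.

```bash
mkdir -p pics; ls; cat > h.py <<'E'
import numpy as np, cv2, pickle
from bench import telemetry, cams, arm
def grab(n,tag):
    c=cams.read_camera(n); pickle.dump(c,open(f'pics/{tag}.pkl','wb'))
    cv2.imwrite(f'pics/{tag}.png',cv2.cvtColor(c['pixels'],cv2.COLOR_RGB2BGR)); return c
def load(tag): return pickle.load(open(f'pics/{tag}.pkl','rb'))
def rays(c,uv):
    uv=np.atleast_2d(np.array(uv,float)); K=np.array([[c['fx'],0,c['cx']],[0,c['fy'],c['cy']],[0,0,1]])
    p=cv2.undistortPoints(uv.reshape(-1,1,2),K,np.array([c['k1'],0,0,0.])).reshape(-1,2)
    return np.c_[p,np.ones(len(p))]
def onplane(c,uv,z):
    d=rays(c,uv)@np.array(c['rotation']).T; e=np.array(c['eye']); return e+d*((z-e[2])/d[:,2])[:,None]
def cloud(c):
    h,w=c['depth'].shape; v,u=np.mgrid[:h,:w]
    d=rays(c,np.c_[u.ravel(),v.ravel()])*c['depth'].reshape(-1,1)
    return (d@np.array(c['rotation']).T+np.array(c['eye'])).reshape(h,w,3)
E
python3 - <<'E'
from h import *
for n in('top','side'):
    c=grab(n,n+'0'); print(n,c['eye'],np.round(c['rotation'],3).tolist(),c['fx'],c['k1'])
s=telemetry.sense(); print(s); print(arm.grip_point_offset)
a=cv2.imread('pics/top0.png');b=cv2.imread('pics/side0.png')
E
```

```text
pics
top [0.37445675 0.03445209 1.16390775] [-2.147, 2.161, -0.143] 390.18483988174154 -0.10612964452501293
side [ 0.21338707 -0.71857695  0.7840192 ] [-2.244, 0.427, -0.19] 426.12697552266025 -0.09412681373710756
{'t': 0.1, 'qpos': array([ 9.52000974e-01,  2.87065513e-01,  1.57805247e+00,  2.45219369e-05,
        1.27858338e+00, -1.50005750e-01]), 'qd': array([ 0.00051668, -0.00267107, -0.00425655, -0.00074642,  0.00108704,
       -0.00129558]), 'joint_efforts': array([ 1.69230352e-03, -4.07292545e+01, -2.93702692e+01, -5.92601782e-05,
        3.36862468e-03,  9.64464220e-06]), 'tcp_pos': array([0.30459094, 0.60170035, 0.23008136]), 'ee_rot': array([-0.72947042, -3.05489171,  0.003056  ]), 'ft_force': array([-0.41821119,  0.01150408,  1.0635214 ]), 'wrist_torque': array([ 0.00710434, -0.00151793, -0.01206331]), 'grip_force': 0.0, 'grip_width': 1.0008807208224801}
-0.0187
```

```bash
sed -i "s/^def rays/def R(c): return cv2.Rodrigues(np.array(c['rotation'],float))[0]\ndef rays/; s/np.array(c\['rotation'\]).T/R(c).T/" h.py; python3 - <<'E'
from h import *
c=load('top0'); P=cloud(c); print(P[210,280],P[300,200], R(c).round(2).tolist())
E
```

```text
[0.4950063  0.04112515 0.04940363] [0.23514006 0.27851999 0.00039479] [[-0.01, -0.99, 0.13], [-1.0, 0.01, -0.0], [0.0, -0.13, -0.99]]
```

View pics/top0.png

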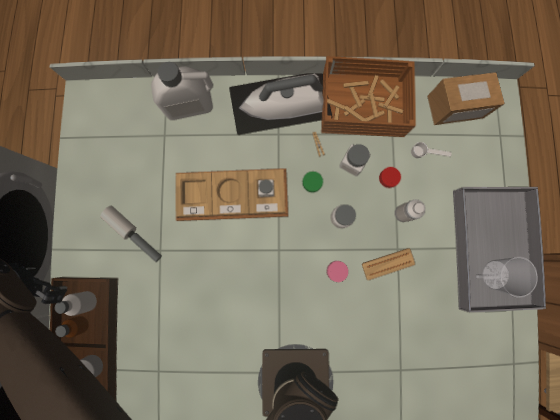

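View pics/side0.png

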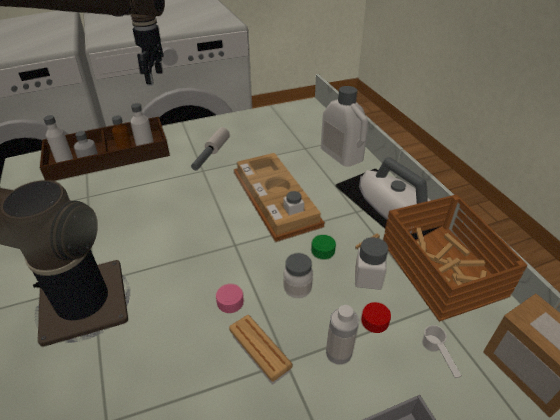

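The top view shows the things that could be taken for the lid or jar: 
- square-bodied jar with grey lid at (357,156), or (372,255) in the side view
- round jar at (344,216)
- tub in the rack at (265,187)
- spray tin at (412,210)
- loose green, red and pink lids at (313,182), (390,177) and (338,271)

By its square body, the one at (357,156) is mine. The left pocket at (194,192) looks like the large square one. I'll check both in one crop.

```bash
python3 - <<'E'
from h import *
a=cv2.imread('pics/top0.png'); 
x=cv2.resize(a[160:225,170:295],(750,390),interpolation=cv2.INTER_CUBIC)
y=cv2.resize(a[135:180,330:380],(231,208),interpolation=cv2.INTER_CUBIC)
b=cv2.imread('pics/side0.png'); z=cv2.resize(b[230:295,345:400],(176,208),interpolation=cv2.INTER_CUBIC)
o=np.zeros((600,750,3),np.uint8);o[:390]=x;o[392:600,:231]=y;o[392:600,240:416]=z
cv2.imwrite('pics/crop0.png',o)
c=load('top0');P=cloud(c)
Z=P[...,2]
# lid top: points with z ~0.11
m=(Z>.103)&(Z<.117); m[:, :330]=0;m[:,375:]=0;m[:140]=0;m[175:]=0
q=P[m];print('lid top',m.sum(),q.mean(0),q.min(0),q.max(0))
hsv=cv2.cvtColor(c['pixels'],cv2.COLOR_RGB2HSV)
# rack: top plane z~.048
m=(Z>.042)&(Z<.054);m[:,:170]=0;m[:,292:]=0;m[:165]=0;m[225:]=0
q=P[m][:,:2];print('rack',m.sum(),P[m].mean(0)); print(cv2.minAreaRect(q.astype(np.float32)*1000))
# holes
uv=np.argwhere((Z<.035)&(Z>.0));
mm=np.zeros(Z.shape,np.uint8);mm[(Z<.038)]=255;mm[:,:170]=0;mm[:,292:]=0;mm[:165]=0;mm[225:]=0
n,l,st,ce=cv2.connectedComponentsWithStats(mm);print(st.tolist(),ce.round(1).tolist())
np.set_printoptions(linewidth=250)
print((Z[172:220:2,176:225:2]*1000).round().astype(int))
E
```

```text
lid top 378 [ 0.64117282 -0.1777901   0.11112945] [ 0.61171429 -0.20899419  0.10337033] [ 0.67241996 -0.14852218  0.11684456]
rack 3347 [0.54510509 0.17787016 0.04821172]
((549.1392211914062, 188.11849975585938), (126.21723937988281, 319.93896484375), 2.018951416015625)
[[0, 0, 560, 420, 231582], [170, 165, 122, 60, 2660], [219, 178, 23, 24, 424], [248, 178, 1, 12, 12], [182, 180, 24, 23, 502], [274, 180, 1, 9, 9], [259, 195, 2, 2, 3], [274, 195, 1, 1, 1], [262, 196, 1, 1, 1], [264, 196, 3, 1, 3], [212, 209, 1, 1, 1], [212, 212, 1, 2, 2]] [[280.3, 209.7], [231.1, 198.3], [230.0, 189.6], [248.0, 183.5], [193.9, 191.4], [274.0, 184.0], [259.3, 195.7], [274.0, 195.0], [262.0, 196.0], [265.0, 196.0], [212.0, 209.0], [212.0, 212.5]]
[[  -1    1    1    2   -2    0    4    0    2    2   19   16   19   14   20   18   18   21   17   19   19   49   52   48   49]
 [  49   49   50   52   47   47   44   48   47   48   48   49   49   47   46   48   47   49   48   50   52   47   49   48   52]
 [  47   48   48   49   47   52   49   51   49   49   51   44   49   47   48   49   53   48   51   48   50
[... 2010 characters left out ...]
 47   48   49   50   47   39   46   45   49   53   50   49]
 [  46   48   47   47   53   50   50   52   49   50   51   46   51   49   46   50   46   47   44   49   47   52   47   48   47]
 [  51   50   49   51   50   51   46   45   50   47   49   47   47   47   48   49   51   50   37   51   42   47   49   51   50]
 [  49   49   48   46   49   52   48   47   50   50   49   50   48   49   53   51   46   46   40   48   46   39   42   39   37]
 [  18   36   32   30   28   24   21   18   14   14   14    7   10    8   10    8   10   14   17   24   19   17   19   17   18]
 [  17   20   17   17 1164   17   17   16   18   20   15   20   19   20   17   19   15   18   20   18   14   19   15   17   20]]
```

View pics/crop0.png

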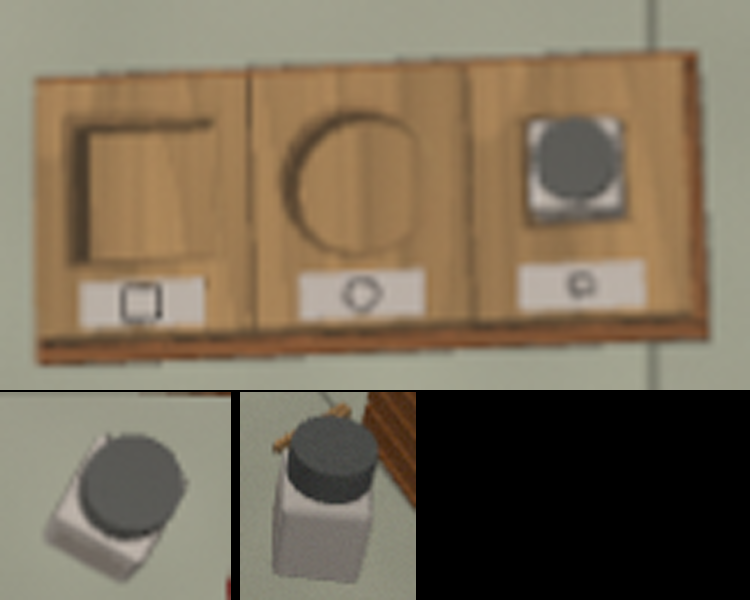

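The crop confirms it: the left block's label shows the large square (crop 141,302), and the jar has a square body and a grey lid. Next I measure the pocket and the jar.

```bash
python3 - <<'E'
from h import *
from scipy import ndimage as nd
c=load('top0');P=cloud(c);Z=nd.median_filter(P[...,2],3)
# rack edges
m=(Z>.040)&(Z<.2);
cols=np.arange(180,284)
def linefit(uv,z,ax):
    q=onplane(c,uv,z); a,b=(q[:,1],q[:,0]) if ax else (q[:,0],q[:,1])
    k=np.ones(len(a),bool)
    for _ in range(4): p=np.polyfit(a[k],b[k],1); r=b-np.polyval(p,a); k=abs(r)<max(.002,2*r[k].std())*1
    return p,k.sum(),r[k].std()
back=[(u,160+np.argmax(m[160:225,u])-.5) for u in cols]
front=[(u,224-np.argmax(m[160:225,u][::-1])+.5) for u in cols]
for n,e in(('back',back),('front',front)):
    p,k,s=linefit(np.array(e,float),.048,1); print(n,'x@y=.29',np.polyval(p,.29),'slope deg',np.degrees(np.arctan(p[0])),k,s)
rows=np.arange(178,212)
left=[(170+np.argmax(m[v,170:300])-.5,v) for v in rows]
p,k,s=linefit(np.array(left,float),.048,0); print('left y@x=.55',np.polyval(p,.55),np.degrees(np.arctan(p[0])),k,s)
# hole
h=np.zeros(Z.shape,np.uint8);h[175:207,178:212]=(Z[175:207,178:212]<.036)*1
n,l,st,ce=cv2.connectedComponentsWithStats(h);i=1+np.argmax(st[1:,4]);h=(l==i)
e=h&~nd.binary_erosion(h); vu=np.argwhere(h); q=onplane(c,vu[:,::-1],.044); print('hole box xy',q.min(0),q.max(0)); 
f=lambda uv,ax:linefit(np.array(uv,float),.044,ax)
R_=range(184,200);C_=range(186,203)
L=f([(178+np.argmax(h[v,178:212])-.5,v) for v in R_],0);Rr=f([(211-np.argmax(h[v,178:212][::-1])+.5,v) for v in R_],0)
T=f([(u,175+np.argmax(h[175:207,u])-.5) for u in C_],1);B=f([(u,206-np.argmax(h[175:207,u][::-1])+.5) for u in C_],1)
print('left y',np.polyval(L[0],.55),'right y',np.polyval(Rr[0],.55),'top x',np.polyval(T[0],.29),'bot x',np.polyval(B[0],.29))
# jar walls from both cams
pts=[]
for n in('top','side'):
    P=cloud(load(n+'0')); k=(abs(P[...,0]-.64)<.06)&(abs(P[...,1]+.178)<.06)&(P[...,2]>.012)&(P[...,2]<.070)
    q=P[k];print(n,k.sum(),q.min(0),q.max(0)); pts.append(q[:,:2])
    k2=(abs(P[...,0]-.64)<.06)&(abs(P[...,1]+.178)<.06)&(P[...,2]>.106)&(P[...,2]<.116);print(' lid',P[k2].mean(0),cv2.minEnclosingCircle((P[k2][:,:2]*1000).astype(np.float32)))
print([cv2.minAreaRect((x*1000).astype(np.float32)) for x in pts+[np.vstack(pts)]])
xy=np.vstack(pts)
np.save('pics/jarxy.npy',xy)
# robust: min over angle of L1 distance to 64mm square boundary
from scipy.optimize import minimize
def cost(p):
    th=p[2]; d=(xy-p[:2])@np.array([[np.cos(th),-np.sin(th)],[np.sin(th),np.cos(th)]])
    return np.minimum(abs(abs(d).max(1)-.032),.006).sum()
best=min((minimize(cost,[.641,-.178,t],method='Nelder-Mead',options=dict(initial_simplex=[[.641,-.178,t],[.646,-.178,t],[.641,-.173,t],[.641,-.178,t+.1]])) for t in np.arange(0,1.57,.15)),key=lambda r:r.fun)
print(best.x,np.degrees(best.x[2])%90,best.fun/len(xy))
E
```

```text
back x@y=.29 0.6058159666730814 slope deg -2.693288284190682 94 0.0009615596759915792
front x@y=.29 0.4821179709528604 slope deg -1.9657697106273948 101 0.0008441422937331232
left y@x=.55 0.3462029344043167 2.8163706614385964 34 0.0008080085797498302
hole box xy [0.52034039 0.25909995 0.044     ] [0.58535717 0.32538434 0.044     ]
left y 0.3260040177963356 right y 0.2584327340168392 top x 0.5838183096070552 bot x 0.5190162149962364
top 134 [ 0.60020873 -0.2052985   0.01226293] [ 0.67905577 -0.13615921  0.06998153]
 lid [ 0.64143872 -0.17813464  0.11123271] ((642.0643310546875, -178.959228515625), 30.8443660736084)
side 541 [ 0.60150934 -0.22180529  0.01205892] [ 0.67377771 -0.1421494   0.06996969]
 lid [ 0.64161107 -0.182479    0.11054681] ((643.1214599609375, -179.7722930908203), 30.903696060180664)
[((638.0031127929688, -175.9652099609375), (64.31521606445312, 57.75761032104492), 59.9466667175293), ((640.8004150390625, -183.49871826171875), (59.031341552734375, 65.84625244140625), 59.758174896240234), ((641.8011474609375, -179.59011840820312), (66.87026977539062, 67.97882080078125), 59.845149993896484)]
[ 0.64280182 -0.17852619 -0.52293092] 60.03826506257843 0.000980858487542045
```

```bash
cat >> h.py <<'E'
def pose():
    s=telemetry.sense(); M=cv2.Rodrigues(np.array(s['ee_rot']))[0]; return s,M
def to(x,y,z,psi=None):
    s,M=pose(); d=M.T@(np.array([x,y,z])-s['tcp_pos']); ps=np.degrees(np.arctan2(M[1,1],M[0,1]))
    sp=0 if psi is None else -np.radians((psi-ps+90)%180-90)/1.5
    print('t',round(s['t'],2),'tcp',s['tcp_pos'].round(4),'psi',round(ps,2),'tilt',round(np.degrees(np.arccos(-M[2,2])),2),'q6',round(s['qpos'][5],2),'-> row',d.round(4),'spin',round(sp,4),'F',np.round(s['ft_force'],1),'w',round(s['grip_width'],3),round(s['grip_force'],1))
E
python3 -c "
from h import *
to(.642,-.179,.2,60)"
```

```text
t 0.1 tcp [0.3046 0.6017 0.2301] psi 63.14 tilt 0.12 q6 -0.15 -> row [-0.6537 -0.544   0.031 ] spin 0.0365 F [-0.4  0.   1.1] w 1.001 0.0
```

```bash
python3 -m jog '[[-0.037,-0.031,0.002,0.036],[-0.074,-0.062,0.004,0.036],[-0.111,-0.092,0.006,0.036],[-0.148,-0.123,0.008,0.036],[-0.185,-0.154,0.01,0.036]]' -1
python3 -m jog '[[-0.037,-0.031,0.002,0],[-0.074,-0.062,0.004,0],[-0.111,-0.092,0.006,0],[-0.148,-0.123,0.008,0],[-0.185,-0.154,0.01,0]]'
python3 -m jog '[[-0.037,-0.031,0.002,0],[-0.074,-0.062,0.004,0],[-0.111,-0.092,0.006,0],[-0.148,-0.123,0.008,0],[-0.185,-0.154,0.01,0]]'
python3 -c "
from h import *
to(.642,-.179,.2,60)"
```

```text
t: 0.6
tcp_pos: [0.4005, 0.3793, 0.2207]
ee_rot: [-0.811, -3.035, 0.001]
ft_force: [1.2, -0.1, -0.0]
grip_width: 1.002
grip_force: 0.0
t: 1.1
tcp_pos: [0.4838, 0.1535, 0.2109]
ee_rot: [-0.812, -3.035, 0.0]
ft_force: [1.9, -0.7, -0.3]
grip_width: 1.0
grip_force: 0.0
t: 1.6
tcp_pos: [0.5672, -0.0723, 0.2008]
ee_rot: [-0.812, -3.034, -0.0]
ft_force: [0.4, 0.5, 1.2]
grip_width: 0.997
grip_force: 0.0
t 1.6 tcp [ 0.5672 -0.0723  0.2008] psi 60.03 tilt 0.04 q6 -1.35 -> row [-0.1181 -0.0551  0.0008] spin 0.0003 F [0.4 0.5 1.2] w 0.997 0.0
```

```bash
python3 -m jog '[[-0.04,-0.018,0,0],[-0.08,-0.037,0,0],[-0.118,-0.055,0,0],[-0.118,-0.055,0,0],[-0.118,-0.055,0,0]]'
python3 -m jog '[[0,0,0.03,0],[0,0,0.06,0],[0,0,0.08,0],[0,0,0.08,0],[0,0,0.08,0]]'
python3 -c "
from h import *
to(.642,-.179,.076,60)
grab('side','side1');c=grab('top','top1')
a=cv2.imread('pics/side1.png')[150:320,280:480];cv2.imwrite('pics/crop1.png',cv2.resize(a,(800,600)[:1]+(600,)))"
```

```text
t: 2.1
tcp_pos: [0.6415, -0.1774, 0.2]
ee_rot: [-0.813, -3.032, -0.001]
ft_force: [0.3, 0.9, -0.7]
grip_width: 0.998
grip_force: 0.0
t: 2.6
tcp_pos: [0.6415, -0.1757, 0.1216]
ee_rot: [-0.81, -3.035, -0.0]
ft_force: [0.7, -0.5, 0.1]
grip_width: 0.998
grip_force: 0.0
t 2.6 tcp [ 0.6415 -0.1757  0.1216] psi 60.12 tilt 0.04 q6 -1.47 -> row [-0.0021 -0.0026  0.0456] spin 0.0014 F [ 0.7 -0.5  0.1] w 0.998 0.0
```

View pics/crop1.png

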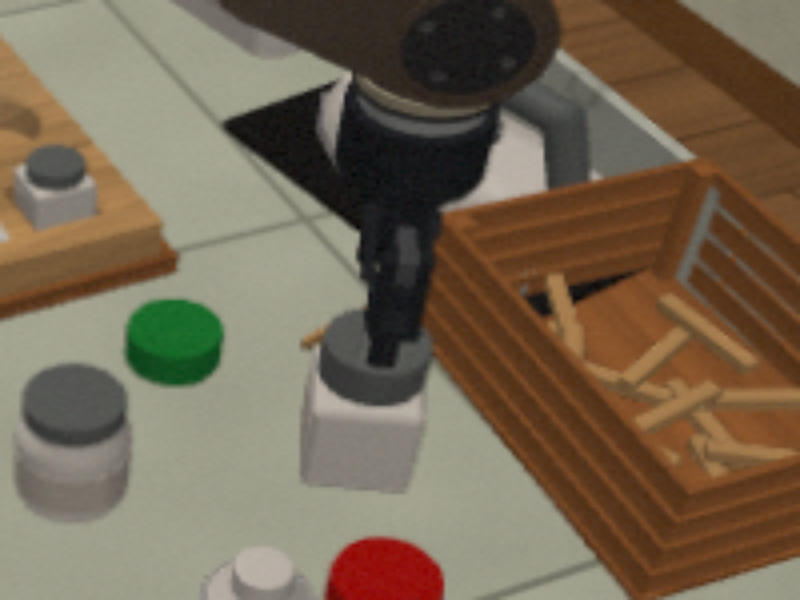

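The crop shows the open fingers over the grey lid of the square jar, near finger at (385,345) and lid centre at (376,350), with the basket clear. I'll go down.

```bash
python3 -m jog '[[-0.002,-0.002,0.015,0.001],[-0.002,-0.002,0.03,0.001],[-0.002,-0.002,0.045,0.001],[-0.002,-0.002,0.045,0.001],[-0.002,-0.002,0.045,0.001]]'
python3 -m jog '[[0,0,0,0],[0,0,0,0],[0,0,0,0],[0,0,0,0],[0,0,0,0]]' 1
python3 -m jog '[[0,0,0,0],[0,0,0,0],[0,0,0,0],[0,0,0,0],[0,0,0,0]]'
python3 -c "
from h import *
to(.642,-.179,.076,60)"
```

```text
t: 3.2
tcp_pos: [0.642, -0.1795, 0.0749]
ee_rot: [-0.814, -3.032, -0.001]
ft_force: [0.7, 0.2, 0.2]
grip_width: 1.0
grip_force: 0.0
t: 3.7
tcp_pos: [0.6436, -0.1797, 0.0776]
ee_rot: [0.813, 3.032, 0.0]
ft_force: [0.9, 3.2, 4.0]
grip_width: 0.681
grip_force: 63.8
t: 4.2
tcp_pos: [0.6436, -0.1797, 0.0776]
ee_rot: [0.814, 3.032, 0.0]
ft_force: [0.9, 3.0, 5.6]
grip_width: 0.683
grip_force: 63.9
t 4.2 tcp [ 0.6436 -0.1797  0.0776] psi 59.96 tilt 0.13 q6 -1.47 -> row [ 0.0017 -0.0002  0.0016] spin -0.0005 F [0.9 3.  5.6] w 0.683 63.9
```

```bash
python3 -m jog '[[0,0,-0.01,0],[0,0,-0.035,0],[0,0,-0.07,0],[0,0,-0.1,0],[0,0,-0.12,0]]'
python3 -m jog '[[0,0,-0.02,0],[0,0,-0.02,0],[0,0,-0.02,0],[0,0,-0.02,0],[0,0,-0.02,0]]'
python3 -c "
from h import *
to(.552,.292,.215,2.4)
grab('side','side2');c=grab('top','top2')
a=cv2.imread('pics/side2.png')[100:320,280:480];cv2.imwrite('pics/crop2.png',cv2.resize(a,(545,600)))"
```

```text
t: 4.7
tcp_pos: [0.642, -0.18, 0.1968]
ee_rot: [-0.814, -3.033, 0.001]
ft_force: [-0.1, -0.4, -5.0]
grip_width: 0.681
grip_force: 65.8
t: 5.2
tcp_pos: [0.6415, -0.1793, 0.2135]
ee_rot: [-0.813, -3.03, -0.001]
ft_force: [0.6, -0.7, -5.4]
grip_width: 0.678
grip_force: 65.8
t 5.2 tcp [ 0.6415 -0.1793  0.2135] psi 59.96 tilt 0.26 q6 -1.47 -> row [ 3.135e-01  3.632e-01 -3.000e-04] spin 0.6697 F [ 0.6 -0.7 -5.4] w 0.678 65.8
```

View pics/crop2.png

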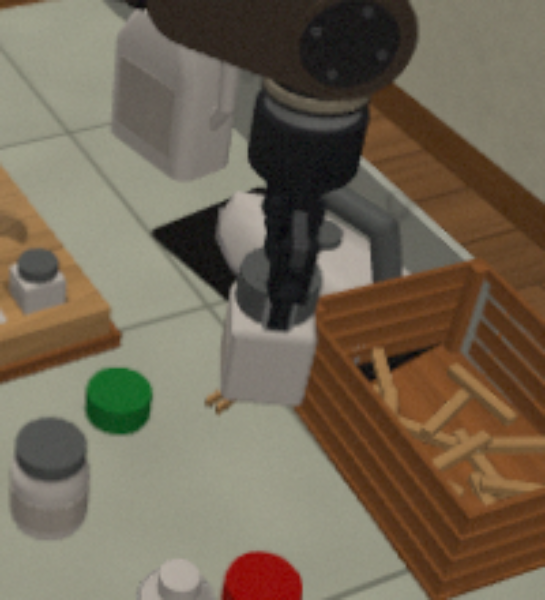

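The jar hangs level from the gripper at (268,330), clear of everything. I'll carry it over to the pocket.

```bash
python3 -m jog '[[0.02,0.023,0,0.05],[0.05,0.058,0,0.12],[0.08,0.093,0,0.2],[0.115,0.133,0,0.27],[0.145,0.168,0,0.34]]'
python3 -c "
from h import *
to(.552,.292,.215,2.4)"
```

```text
t: 5.8
tcp_pos: [0.6005, 0.04, 0.216]
ee_rot: [-1.56, -2.727, -0.0]
ft_force: [1.5, -0.1, -5.8]
grip_width: 0.684
grip_force: 66.0
t 5.8 tcp [0.6005 0.04   0.216 ] psi 30.45 tilt 0.02 q6 -0.63 -> row [0.2418 0.0859 0.0011] spin 0.3264 F [ 1.5 -0.1 -5.8] w 0.684 66.0
```

```bash
python3 -m jog '[[0.047,0.017,0.001,0.08],[0.094,0.034,0.001,0.16],[0.14,0.05,0.001,0.24],[0.186,0.066,0.001,0.3],[0.22,0.078,0.001,0.326]]'
python3 -m jog '[[0.015,0.018,0,0],[0.015,0.018,0,0],[0.015,0.018,0,0],[0.015,0.018,0,0],[0.015,0.018,0,0]]'
python3 -c "
from h import *
to(.552,.292,.215,2.4)"
```

```text
t: 6.3
tcp_pos: [0.5546, 0.2702, 0.2151]
ee_rot: [-2.168, -2.272, -0.001]
ft_force: [0.9, -0.8, -5.6]
grip_width: 0.682
grip_force: 65.9
t: 6.8
tcp_pos: [0.573, 0.2821, 0.2151]
ee_rot: [-2.169, -2.272, 0.001]
ft_force: [-0.5, -0.2, -5.6]
grip_width: 0.685
grip_force: 66.6
t 6.8 tcp [0.573  0.2821 0.2151] psi 2.65 tilt 0.04 q6 0.25 -> row [ 0.0108 -0.0205  0.0001] spin 0.0029 F [-0.5 -0.2 -5.6] w 0.685 66.6
```

```bash
python3 -m jog '[[0.011,-0.02,0.01,0.003],[0.011,-0.02,0.03,0.003],[0.011,-0.02,0.055,0.003],[0.011,-0.02,0.07,0.003],[0.011,-0.02,0.07,0.003]]'
python3 -m jog '[[0,0,0,0],[0,0,0,0],[0,0,0,0],[0,0,0,0],[0,0,0,0]]'
cat > jar.py <<'E'
from h import *
import sys
from scipy.optimize import minimize
tag=sys.argv[1]; zu=float(sys.argv[2]); C=np.array([.552,.292])
to(.552,.292,zu+.0776,2.4)
pts=[]
for n in('top','side'):
    P=cloud(grab(n,n+tag)); k=(abs(P[...,:2]-C).max(-1)<.055)&(P[...,2]>max(zu,.05)+.008)&(P[...,2]<zu+.068)
    rgb=load(n+tag)['pixels'].astype(int); k&=rgb.min(-1)>75; k&=(rgb.max(-1)-rgb.min(-1))<40
    q=P[k]; print(n,k.sum(),q.min(0).round(3),q.max(0).round(3)); pts.append(q[:,:2])
xy=np.vstack(pts)
def cost(p):
    th=p[2]; d=(xy-p[:2])@np.array([[np.cos(th),-np.sin(th)],[np.sin(th),np.cos(th)]])
    return np.minimum(abs(abs(d).max(1)-.032),.006).sum()
b=min((minimize(cost,[*C,t],method='Nelder-Mead',options=dict(initial_simplex=[[*C,t],[C[0]+.006,C[1],t],[C[0],C[1]+.006,t],[*C,t+.1]])) for t in np.arange(-.3,.4,.1)),key=lambda r:r.fun)
print('jar',b.x.round(4),np.degrees(b.x[2]),b.fun/len(xy))
E
python3 jar.py 3 .067
python3 -c "
from h import *
a=cv2.imread('pics/side3.png')[80:260,200:360];b=cv2.imread('pics/top3.png')[130:240,150:280]
o=np.zeros((540,800,3),np.uint8);o[:540,:400]=cv2.resize(a,(400,450)+() ) if 0 else cv2.copyMakeBorder(cv2.resize(a,(400,450)),0,90,0,0,0);o[:338,400:]=cv2.resize(b,(400,338));cv2.imwrite('pics/crop3.png',o)"
```

```text
t: 7.3
tcp_pos: [0.5506, 0.2919, 0.142]
ee_rot: [-2.172, -2.265, 0.009]
ft_force: [-0.2, -0.7, -6.0]
grip_width: 0.683
grip_force: 66.6
t: 7.8
tcp_pos: [0.5529, 0.2933, 0.146]
ee_rot: [2.173, 2.268, 0.001]
ft_force: [-0.4, -0.5, -5.7]
grip_width: 0.684
grip_force: 66.7
t 7.8 tcp [0.5529 0.2933 0.146 ] psi 2.46 tilt 0.06 q6 0.28 -> row [-0.0012 -0.001   0.0014] spin 0.0008 F [-0.4 -0.5 -5.7] w 0.684 66.7
top 76 [0.523 0.259 0.081] [0.584 0.281 0.135]
side 457 [0.516 0.254 0.075] [0.584 0.319 0.135]
jar [0.5512 0.292  0.062 ] 3.5538240730880033 0.0013534460506995968
```

View pics/crop3.png

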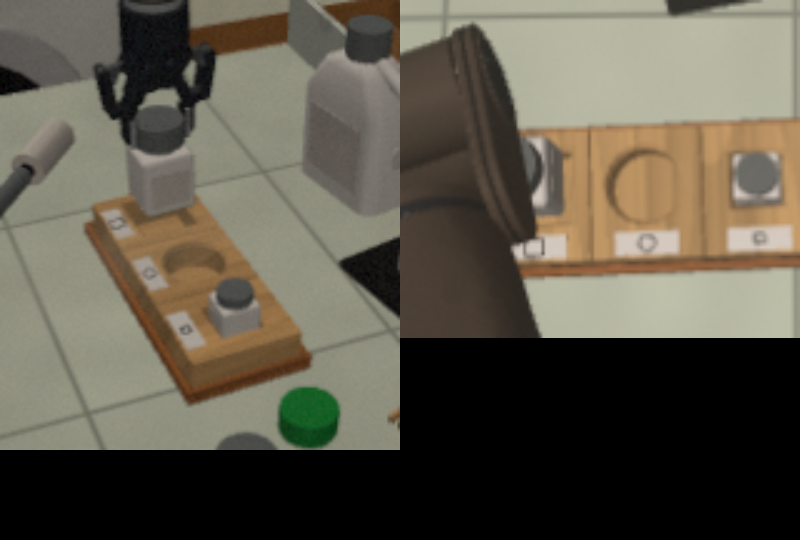

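Jar at (0.551, 0.292) over the pocket, about 1° of yaw error. That is within the chamfer, so I'll lower it while watching the force.

```bash
python3 -m jog '[[0,0,0.005,0],[0,0,0.01,0],[0,0,0.015,0],[0,0,0.02,0.005],[0,0,0.025,0.005]]'
python3 -m jog '[[0,0,0.004,0],[0,0,0.008,0],[0,0,0.012,0],[0,0,0.015,0],[0,0,0.015,0]]'
python3 -c "
from h import *
to(.552,.292,.0916,2.4)"
```

```text
t: 8.4
tcp_pos: [0.5525, 0.2931, 0.1196]
ee_rot: [-2.182, -2.26, 0.001]
ft_force: [0.3, 0.7, -5.4]
grip_width: 0.679
grip_force: 66.7
t: 8.9
tcp_pos: [0.5523, 0.293, 0.1046]
ee_rot: [-2.181, -2.26, 0.002]
ft_force: [-0.1, 0.1, -5.6]
grip_width: 0.682
grip_force: 66.7
t 8.9 tcp [0.5523 0.293  0.1046] psi 2.04 tilt 0.07 q6 0.29 -> row [-0.001  -0.0003  0.013 ] spin -0.0042 F [-0.1  0.1 -5.6] w 0.682 66.7
```

```bash
python3 -m jog '[[0,0,0.004,0],[0,0,0.008,0],[0,0,0.011,0],[0,0,0.013,0],[0,0,0.015,0]]'
python3 -m jog '[[0,0,0.002,0],[0,0,0.002,0],[0,0,0.002,0],[0,0,0.002,0],[0,0,0.002,0]]'
python3 -c "
from h import *
to(.552,.292,.0916,2.4)"
```

```text
t: 9.4
tcp_pos: [0.5531, 0.2933, 0.0915]
ee_rot: [2.181, 2.261, 0.0]
ft_force: [-0.6, -0.7, 3.9]
grip_width: 0.678
grip_force: 67.7
t: 9.9
tcp_pos: [0.5536, 0.2933, 0.0913]
ee_rot: [2.181, 2.26, 0.001]
ft_force: [-2.2, -2.1, 6.0]
grip_width: 0.683
grip_force: 68.0
t 9.9 tcp [0.5536 0.2933 0.0913] psi 2.04 tilt 0.07 q6 0.29 -> row [-0.0013 -0.0016 -0.0003] spin -0.0042 F [-2.2 -2.1  6. ] w 0.683 68.0
```

Jar bottomed out: TCP 0.0913, which puts its underside at about 14 mm, and the force turned to +6 N. I'll ease the push and unscrew in three turns, rising with the thread.

```bash
python3 -m jog '[[0,0,-0.002,-0.03],[0,0,-0.002,-0.08],[0,0,-0.002,-0.14],[0,0,-0.003,-0.2],[0,0,-0.003,-0.26]]'
python3 -c "
from h import *
to(.553,.293,.0923,77);print(telemetry.sense()['wrist_torque'])"
python3 -m jog '[[0,0,0,-0.06],[0,0,0,-0.12],[0,0,-0.001,-0.18],[0,0,-0.001,-0.24],[0,0,-0.001,-0.3]]'
python3 -c "
from h import *
to(.553,.293,.0923,77);print(telemetry.sense()['wrist_torque'])"
```

```text
t: 10.4
tcp_pos: [0.5532, 0.2935, 0.0925]
ee_rot: [1.7, 2.641, 0.002]
ft_force: [-0.9, -0.2, 0.5]
grip_width: 0.683
grip_force: 67.3
t 10.4 tcp [0.5532 0.2935 0.0925] psi 24.47 tilt 0.09 q6 -0.1 -> row [-0.0003 -0.0004  0.0002] spin -0.6113 F [-0.9 -0.2  0.5] w 0.683 67.3
[-0.16948184  0.39468103 -0.39701839]
t: 10.9
tcp_pos: [0.5534, 0.2933, 0.0929]
ee_rot: [1.064, 2.954, 0.002]
ft_force: [-0.4, -0.5, -1.9]
grip_width: 0.683
grip_force: 67.1
t 10.9 tcp [0.5534 0.2933 0.0929] psi 50.37 tilt 0.12 q6 -0.55 -> row [ 0.0001 -0.0005  0.0006] spin -0.3098 F [-0.4 -0.5 -1.9] w 0.683 67.1
[-0.0269548   0.04343221 -0.00661917]
```

```bash
python3 -m jog '[[0,0,-0.001,-0.06],[0,0,-0.001,-0.12],[0,0,-0.002,-0.18],[0,0,-0.002,-0.24],[0,0,-0.002,-0.3]]'
python3 -c "
from h import *
to(.553,.293,.0923,77);print(telemetry.sense()['wrist_torque'])
grab('side','side4')
a=cv2.imread('pics/side4.png')[80:200,200:320];cv2.imwrite('pics/crop4.png',cv2.resize(a,(600,600),interpolation=cv2.INTER_CUBIC))"
```

```text
t: 11.4
tcp_pos: [0.554, 0.2936, 0.0958]
ee_rot: [0.378, 3.115, 0.003]
ft_force: [-0.1, -0.5, 0.1]
grip_width: 0.683
grip_force: 67.2
t 11.4 tcp [0.554  0.2936 0.0958] psi 76.15 tilt 0.22 q6 -1.0 -> row [ 0.0008 -0.0008  0.0035] spin -0.0099 F [-0.1 -0.5  0.1] w 0.683 67.2
[-0.01006243 -0.0186391   0.00862385]
```

View pics/crop4.png

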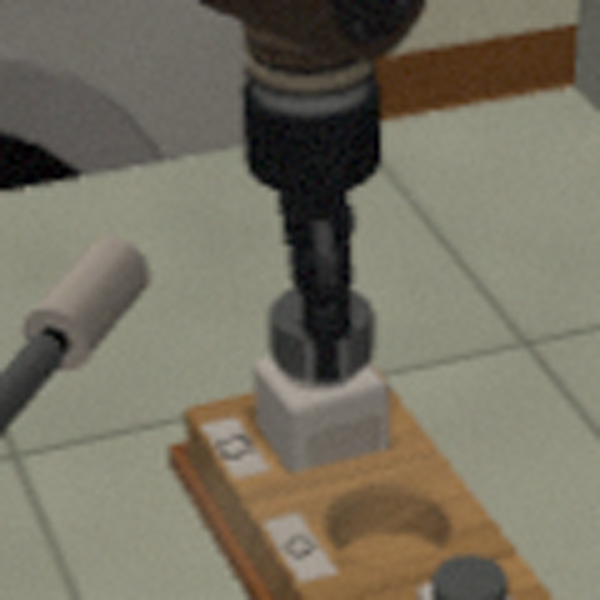

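The crop shows the jar seated in the pocket (body at 320,410), with the wrist turned 74°. Torque has gone to zero. I'll lift a little and watch the force.

```bash
python3 -m jog '[[0,0,-0.002,0],[0,0,-0.004,0],[0,0,-0.006,0],[0,0,-0.008,0],[0,0,-0.01,0]]'
python3 -c "
from h import *
to(.553,.293,.1276,77);grab('side','side5')
a=cv2.imread('pics/side5.png')[80:200,200:320];cv2.imwrite('pics/crop5.png',cv2.resize(a,(600,600),interpolation=cv2.INTER_CUBIC))"
```

```text
t: 11.95
tcp_pos: [0.5527, 0.2932, 0.1046]
ee_rot: [0.385, 3.118, 0.0]
ft_force: [-0.2, 0.1, -0.2]
grip_width: 0.684
grip_force: 67.2
t 11.95 tcp [0.5527 0.2932 0.1046] psi 75.92 tilt 0.02 q6 -1.0 -> row [-0.0003 -0.0001 -0.023 ] spin -0.0125 F [-0.2  0.1 -0.2] w 0.684 67.2
```

View pics/crop5.png

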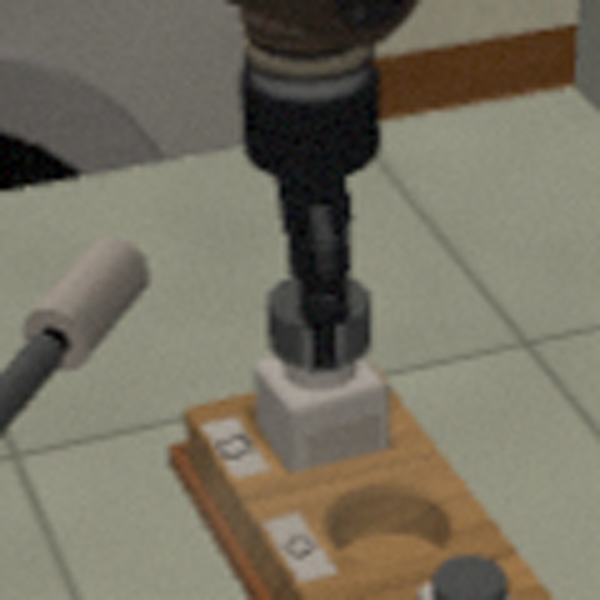

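The lid at (320,320) rises, the neck shows at (325,375), and the jar at (320,415) has stayed put. I'll lift the remaining 23 mm.

```bash
python3 -m jog '[[0,0,-0.005,0],[0,0,-0.01,0],[0,0,-0.015,0],[0,0,-0.02,0],[0,0,-0.023,0]]'
python3 -m jog '[[0,0,0,0],[0,0,0,0],[0,0,0,0],[0,0,0,0],[0,0,0,0]]'
python3 -c "
from h import *
to(.553,.293,.1276,77);grab('side','side6')
a=cv2.imread('pics/side6.png')[80:200,200:320];cv2.imwrite('pics/crop6.png',cv2.resize(a,(600,600),interpolation=cv2.INTER_CUBIC))"
```

```text
t: 12.5
tcp_pos: [0.553, 0.2933, 0.1282]
ee_rot: [0.384, 3.117, 0.001]
ft_force: [-0.0, 0.4, -0.1]
grip_width: 0.684
grip_force: 67.2
t: 13.0
tcp_pos: [0.5525, 0.2931, 0.127]
ee_rot: [-0.384, -3.118, 0.0]
ft_force: [-0.3, -1.0, -0.0]
grip_width: 0.686
grip_force: 67.2
t 13.0 tcp [0.5525 0.2931 0.127 ] psi 75.95 tilt 0.03 q6 -1.0 -> row [-0.0005  0.     -0.0006] spin -0.0123 F [-0.3 -1.  -0. ] w 0.686 67.2
```

View pics/crop6.png

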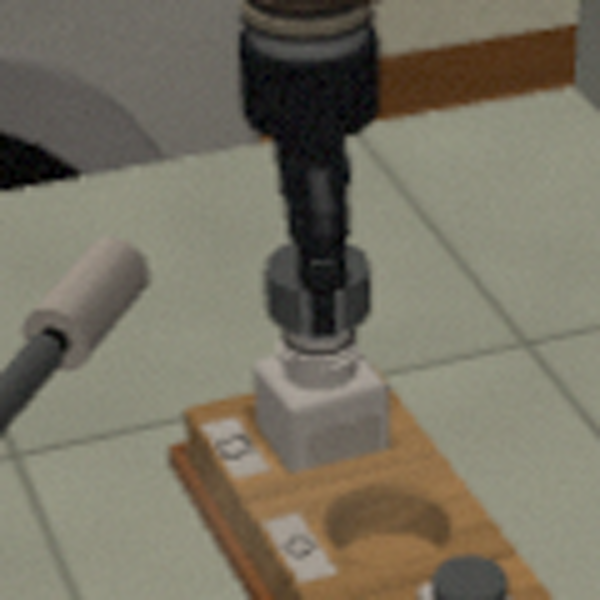

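The lid is level at (318,290) above the open mouth at (320,345), and the jar is still home in its pocket. I'm handing in.

```bash
python3 -c "
from bench import arm
print(arm.sign_off())"
```

```text
the job is handed in; nothing more can be done
None
```

I handed the job in at about 13 s. The jar is home in the large square pocket, and its lid, unscrewed by about 74°, is held level about 2 cm above the open mouth. Nothing else was touched that I could see; no verdict was returned at sign-off.

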